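# Put the cue-lathe tooling back in its places

## Task

Put the four loose pieces of lathe tooling back where they belong: the white collet over the post of the white stand and the blue collet over the post of the blue stand, both pushed right down onto their stands, the boring-bar holder upright on the green pad in line with its black outline, and the dial gauge face up on the black disc in the middle of the orange pad. Let go of everything, and leave the yellow oil bottle standing where it is.

Things in the scene. Friction and masses are not known exactly. Their poses are not given: they have to be found in the camera images.
- white_collet_center (a point): white plastic collet sleeve (a plain tube standing on end), outside diameter 56, bore 40, height 44 mm, about 80 g; the point is its centre, 22 mm above its underside, z along its axis
- blue_collet_center (a point): blue plastic collet sleeve (a plain tube standing on end), outside diameter 40, bore 24, height 44 mm, about 50 g; the point is its centre, 22 mm above its underside, z along its axis
- bar_holder_center (a point): dark steel boring-bar holder: a block 60 (along its x) by 34 (along its y) by 40 mm high, about 0.4 kg, with a 12 mm steel bar through it along x at mid height that sticks out 22 mm at both ends (104 mm overall; looks the same after a half turn); grip it across its y; the point is the block's centre, 20 mm above its underside
- dial_center (a point): dial gauge lying face up: black round body, diameter 56, height 32 mm, pale face with an orange hand, about 150 g; a thin steel stem (8 mm thick, its tip 53 mm from the centre, at mid height) sticks out along its +x, so grip the body across its y; the point is the body's centre, 16 mm above its underside
- white_stand: fixed stand for the white collet: wooden base 90 x 90 mm with a white disc of diameter 84 on it, top of the disc 12 mm above the table, and in its middle an upright steel post of diameter 26 whose top is 52 mm above the table; origin on the post's axis at table level, z up
- blue_stand: fixed stand for the blue collet: wooden base 90 x 90 mm with a blue disc of diameter 84 on it, top of the disc 12 mm above the table, and in its middle an upright steel post of diameter 10 whose top is 52 mm above the table; origin on the post's axis at table level, z up
- bar_pad: fixed green pad 126 (x) by 66 (y) by 5 mm thick, with the black outline of the boring-bar holder in its middle, the outline's bar along the pad's x; either way round will do; origin at the middle of its underside at table level
- dial_pad: fixed round orange pad, diameter 92, 5 mm thick, with a black disc of diameter 56 in its middle for the dial gauge's body; the stem may point any way; origin at the middle of its underside at table level
- oil_bottle_center (a point): yellow oil bottle with a red cap, diameter 42, height 100 mm, standing loose among the tooling, to be left alone; the point is its centre, 50 mm above the table

How it is judged:
By the outcome, as a careful person would: the job done as asked, in the order asked, and still so for the second after the job is handed in, with the robot touching nothing.
It also fails if it takes over 131 s, if anything falls off the work surface, if the arm or the gripper's body presses on something with over 40 N, if the wrist force passes 120 N, or if a joint passes its speed limit or range.

## Robot

A 6-joint arm with a two-finger parallel gripper is mounted at the origin on the work surface. World frame = base frame: x ahead of the robot, y to its left, z up, the work surface at z = 0. Lengths are in m, angles in rad, forces in N, time in s.
With the tool pointing down it reaches from about 0.4 to 0.825 m from the base axis. Payload 7 kg.
Tool frame: the origin (TCP) lies at the very end of the fingers, on their centre line; the grasp point (between the pads) lies 19 mm behind it (robot.grasp_offset is the distance from the TCP to the grasp point, in m); y points along the fingers, z is the direction in which the jaws open and shut, and the axes are right-handed (so a half turn about y gives the same grasp; the last joint's range is limited). The gripper opens to 85 mm and grips with 20 to 120 N. Pads are 22 mm wide; open, the fingers measure 114 mm over their backs; the gripper's body (76 mm by 85 mm) begins 54 mm behind the grasp point. The pads swing forward as they close: fully open they stand 13 mm farther back than shut.
Start: joints at [0.288, 0.359, 0.012, 0, -1.224, -0.288], TCP at [0.675, -0, 0.231] pointing down, gripper open.
Joint ranges: [-3.07, 3.07], [-1.43, 2.12], [-1.02, 1.25], [-3.03, 1.67], [-3.05, -0], [-3.03, 3.03]. Speed limits (rad/s): [2.39, 2.39, 3.01, 3.14, 3.14, 3.14].

## Interface

Orientations are given as a unit quaternion [x, y, z, w].
In Python, from station import robot gives the robot as it stands. The module is installed in compiled form; this text tells all that it offers.
- The arm moves only by the tool send_rows, never from a script. Its argument "moves" is one flat list of numbers, 5 for each row, row after row: the shift along the tool's x, y, z in units of 60 mm (1.0 is 60 mm), then the turn about the tool's y in units of 6 degrees (1.0 is 6 degrees), then the opening, from 0 (shut) to 1 (fully open). In form: [x, y, z, roll, claw, x, y, z, roll, claw, ...]. A call has 1 to 5 rows; each row shifts and turns the commanded pose from where the row before left it, along the tool's axes as they then stand; what a row does not reach is not made up. A row lasts 1/8 s, in which the tool goes at most 62.5 mm and 10.7 degrees, less where a joint would pass 70% of its speed; a pose out of reach is approached as far as the arm can. A call is refused whole if a number of a shift passes 1 or a number of a turn 1, either way. A call with a gripper value outside its range is refused whole. The fingers move at their own pace and stop on an object; "squeeze" is the grip in N (left out, the last holds). Time passes only in rows, so rows that do not move let the fingers close. It gives the time, the measured TCP pose, the force and the opening at its end, in the units of the state.
- robot.state(): the state, without advancing time (a new reading comes with each control period).
- robot.get_image(name): name is "scene" or "side" or "wrist"; returns a dict with "frame" (400x640x3 uint8, blue, green, red), "fov_y" (degrees; the focal length in pixels is half the picture's height over the tangent of half this angle, whatever the lens; pixels are square), "cx", "cy" (the principal point, pixels), "world_to_cam" (4x4, takes a point from world to camera coordinates). Camera axes: x right, y down, z forward; pixel columns grow to the right and rows downward; lengths in m; the calibration is good to about 2 mm. The wrist camera is an equidistant fisheye: a pixel r from the principal point sees the ray r / f radians off the axis. A picture is of the moment at which its call begins. There is no depth.
- robot.job_done(): hands the job in, once; it reports no verdict.
Trained networks look in the newest picture that a camera, given by its name, has taken for a name from the list of things; names that differ only in an ending like _2 or _b are one class to them, and where a whole thing is asked for, a point or a joint stands for the part that bears it (a point fixed in the world has none). Each returns a list of dicts, best first, with "confidence" (0 to 1); they miss things now and then, are a little off and sometimes report something else, mostly with a low value. They report only what shows in the picture. A call takes as long as a camera call.
- robot.outline_of(label, camera): "region" (400x640 bool, what is visible of it) and "box" ([left, top, right, bottom] in pixels, round what is visible of it).
The state is a dict: "time": time; "qpos": joint angles; "joint_vel": joint speeds; "joint_torque": joint torques, N m; "tool_pos": TCP position; "orientation": TCP orientation; "ft_force": force on the tool from outside, world axes, zero at the start; "moment": the same for the moment, N m; "grip_width": finger opening in m.
Only numpy, scipy, OpenCV 4.12 (cv2) and the standard library are available. Lean on these libraries where they do the work, as an engineer would, in place of code of your own. Each camera call takes 0.05 s, during which the arm holds its last target.

## Working session

There is one attempt and no reset: what is moved stays moved. The work goes in short steps, Python scripts to look and compute and a tool call to move; the robot and the scene stay as the last step left them, time stands still between calls to the robot, and variables do not carry over. Pictures are saved under pics/ and viewed, and the job is handed in when it is done.

Besides the shell and the picture viewer there is one more tool, called in YAML: its name, and indented under it one key for each argument. send_rows: Moves the arm, as the interface text tells. Its arguments: {"type":"object","properties":{"moves":{"type":"array"},"squeeze":{"type":"number"}},"required":["moves"]}

```bash
mkdir -p pics; python3 - <<'E'
from station import robot
import cv2
s=robot.state(); print({k:(v if not hasattr(v,'tolist') else v.tolist()) for k,v in s.items()})
for n in ["scene","side","wrist"]:
    im=robot.get_image(n); cv2.imwrite(f"pics/a_{n}.png",im["frame"]); print(n,im["fov_y"],im["cx"],im["cy"]); print(im["world_to_cam"])
E
```

```text
{'time': 0.0, 'qpos': [0.28809707251466404, 0.3593873962930658, 0.011068118344422097, -0.0003561567878726641, -1.2241078055147652, -0.28813485819273604], 'joint_vel': [0.0013969820038524708, 0.0007987547044443651, 7.964545259199978e-05, 0.0001416173241684722, 9.390938646085972e-05, 0.0004930808722011463], 'joint_torque': [0.00025554390049364883, -58.33244204521179, 29.34225618839264, 6.936599761247635, -0.006001492874929681, -1.1476550909605976e-06], 'tool_pos': [0.674517813217309, -2.6477016852923026e-05, 0.2303663037646636], 'orientation': [-0.49966049885272773, -0.499509806730386, 0.5004103058879994, 0.5004186893267424], 'ft_force': [-0.11814888205416746, 0.365969030518672, 0.5368355499456015], 'moment': [-0.00706544645689421, -0.06616869381062764, -0.006963488549510071], 'grip_width': 0.0853375322556678}
scene 49.953157817034054 314.3498417709876 202.31716819121056
[[ 0.34205303  0.9396721   0.00400796 -0.18046477]
 [ 0.81702005 -0.29529366 -0.49525741 -0.39807346]
 [-0.46419605  0.17267888 -0.86873703  1.51885326]
 [ 0.          0.          0.          1.        ]]
side 42.10106361228223 320.5508644982391 202.81862667767442
[[ 0.99850451 -0.05462149 -0.00228842 -0.52982915]
 [-0.04096574 -0.71984048 -0.69292965  0.0569503 ]
 [ 0.03620155  0.69198713 -0.72100157  1.38528148]
 [ 0.          0.          0.          1.        ]]
wrist 65.70646984690485 314.9792591280413 198.86037275835218
[[-9.99998429e-01  1.35171002e-03  1.14648068e-03  6.74950351e-01]
 [ 1.65323273e-03  9.44544830e-01  3.28378335e-01 -4.27075019e-02]
 [-6.39030107e-04  3.28379715e-01 -9.44545581e-01  3.79756539e-01]
 [ 0.00000000e+00  0.00000000e+00  0.00000000e+00  1.00000000e+00]]
```

View pics/a_scene.png

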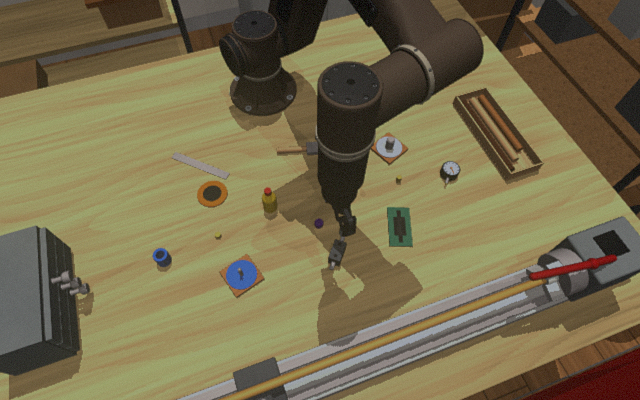

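View pics/a_side.png

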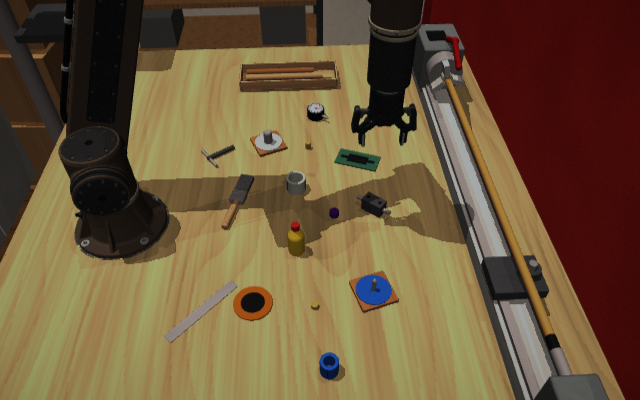

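View pics/a_wrist.png

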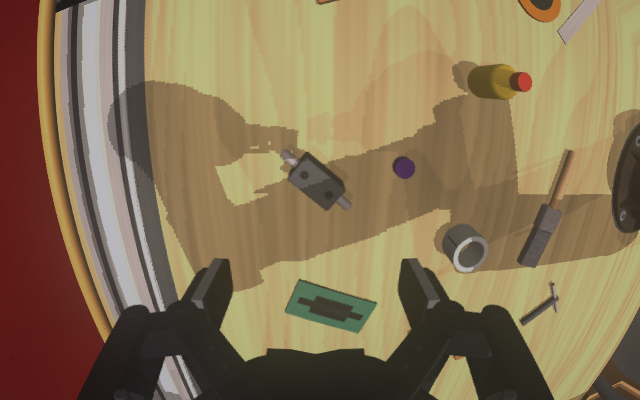

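```bash
cat > h.py <<'E'
from station import robot
import numpy as np, cv2
from scipy.optimize import minimize
from scipy.spatial.transform import Rotation as R
def cam(n):
    im=robot.get_image(n); im['name']=n; im['f']=200/np.tan(np.radians(im['fov_y'])/2); im['W']=np.array(im['world_to_cam']); return im
def proj(im,P):
    P=np.atleast_2d(P); c=P@im['W'][:3,:3].T+im['W'][:3,3]
    if im['name']=='wrist':
        rho=np.hypot(c[:,0],c[:,1])+1e-12; k=im['f']*np.arctan2(rho,c[:,2])/rho
    else: k=im['f']/c[:,2]
    return np.c_[im['cx']+k*c[:,0],im['cy']+k*c[:,1]]
def ray(im,uv,z):
    d=(np.array(uv,float)-[im['cx'],im['cy']])/im['f']
    if im['name']=='wrist':
        t=np.hypot(*d); v=np.r_[np.sin(t)*d/t if t>0 else [0,0],np.cos(t)]
    else: v=np.r_[d,1]
    Rm=im['W'][:3,:3]; o=-Rm.T@im['W'][:3,3]; w=Rm.T@v
    return o+w*(z-o[2])/w[2]
def box(cx,cy,lx,ly,z0,z1,n=6):
    t=np.linspace(-.5,.5,n); e=[(a*lx,s*ly/2) for a in t for s in(-1,1)]+[(s*lx/2,a*ly) for a in t for s in(-1,1)]
    return np.array([(cx+x,cy+y,z) for x,y in e for z in(z0,z1)])
def cyl(d,z0,z1,n=48):
    a=np.linspace(0,2*np.pi,n,endpoint=False); return np.array([(d/2*np.cos(t),d/2*np.sin(t),z) for t in a for z in(z0,z1)])
def holder(): return [box(0,0,.06,.034,0,.04),box(0,0,.104,.012,.014,.026)]
MODELS={'white_collet_center':[cyl(.056,0,.044)],'blue_collet_center':[cyl(.04,0,.044)],
'bar_holder_center':holder(),'dial_center':[cyl(.056,0,.032),box(.0265,0,.053,.008,.012,.020)],
'white_stand':[box(0,0,.09,.09,0,.008),cyl(.084,.008,.012),cyl(.026,.012,.052)],
'blue_stand':[box(0,0,.09,.09,0,.008),cyl(.084,.008,.012),cyl(.010,.012,.052)],
'bar_pad':[box(0,0,.126,.066,0,.005)],'dial_pad':[cyl(.092,0,.005)],'oil_bottle_center':[cyl(.042,0,.075),cyl(.02,.08,.1)]}
SS=4
def place(pts,p,z): 
    c,s=np.cos(p[2]),np.sin(p[2]); return np.c_[p[0]+c*pts[:,0]-s*pts[:,1],p[1]+s*pts[:,0]+c*pts[:,1],pts[:,2]+z]
def render(im,parts,p,z,bb):
    m=np.zeros(((bb[3]-bb[1])*SS,(bb[2]-bb[0])*SS),np.uint8)
    for q in parts:
        h=cv2.convexHull(((proj(im,place(q,p,z))-bb[:2]+.5)*SS-.5).astype(np.float32))
        cv2.fillConvexPoly(m,np.round(h*16).astype(np.int32),1,shift=4)
    return m.astype(bool)
def iou(obs,parts,p,z):
    r=[]
    for im,reg,bb in obs:
        m=render(im,parts,p,z,bb); r.append((m&reg).sum()/max((m|reg).sum(),1))
    return r
def mkobs(im,reg):
    ys,xs=np.nonzero(reg); bb=[int(xs.min())-14,int(ys.min())-14,int(xs.max())+15,int(ys.max())+15]
    bb=[max(bb[0],0),max(bb[1],0),min(bb[2],640),min(bb[3],400)]
    s=reg[bb[1]:bb[3],bb[0]:bb[2]].astype(np.float32)
    s=cv2.resize(s,None,fx=SS,fy=SS,interpolation=cv2.INTER_LINEAR)>.5
    return im,s,bb
def fit(label,ims,z=0.,p0=None,minconf=.3,reg=None):
    obs=[];cf=[]
    for im in ims:
        o=robot.outline_of(label,im['name'])
        if p0 is not None and len(o)>1:
            u=proj(im,[p0[0],p0[1],.02])[0]; o=sorted(o,key=lambda d:np.hypot((d['box'][0]+d['box'][2])/2-u[0],(d['box'][1]+d['box'][3])/2-u[1])>40)
        if o and o[0]['confidence']>minconf:
            r=o[0]['region']; obs.append(mkobs(im,r)); cf.append((im['name'],round(o[0]['confidence'],2),[round(float(x)) for x in o[0]['box']]))
    if not obs: print(label,'none');return
    parts=MODELS[label]
    if p0 is None:
        im,_,bb=obs[0]; g=ray(im,[(bb[0]+bb[2])/2,(bb[1]+bb[3])/2],.02)
    else: g=p0
    best=None
    for y0 in np.radians(np.arange(0,360,30)) if label=='dial_center' else np.radians(np.arange(0,180,30)) if label[:3]=='bar' else np.radians([0,30,60]) if 'stand' in label else [0]:
        x0=np.array([g[0],g[1],y0])
        S=np.array([[0,0,0],[.01,0,0],[0,.01,0],[0,0,.25]])+x0
        r=minimize(lambda p:-sum(iou(obs,parts,p,z)),x0,method='Nelder-Mead',options=dict(initial_simplex=S,xatol=1e-4,fatol=1e-4,maxiter=200))
        if best is None or r.fun<best.fun: best=r
    print(label,np.round(best.x[:2],4),'yaw',round(np.degrees(best.x[2]),1),'iou',np.round(iou(obs,parts,best.x,z),2),cf)
    return best.x
E
python3 - <<'E'
from h import *
ims=[cam(n) for n in('side','scene','wrist')]
for l in MODELS:
    for s in ([ims[0]],[ims[1]],[ims[2]]): fit(l,s)
E
```

```text
white_collet_center [0.4665 0.1123] yaw 6.5 iou [0.9] [('side', 0.62, [287, 172, 308, 194])]
white_collet_center none
white_collet_center [0.4661 0.1084] yaw 8.1 iou [0.94] [('wrist', 0.59, [440, 224, 488, 273])]
blue_collet_center [ 0.5239 -0.442 ] yaw 7.8 iou [0.95] [('side', 0.77, [318, 351, 339, 381])]
blue_collet_center [ 0.5243 -0.4448] yaw 13.9 iou [0.91] [('scene', 0.53, [155, 250, 169, 266])]
blue_collet_center none
bar_holder_center [0.675  0.0163] yaw 139.3 iou [0.94] [('side', 0.74, [358, 195, 392, 220])]
bar_holder_center [0.6748 0.0126] yaw -38.8 iou [0.88] [('scene', 0.67, [329, 238, 343, 270])]
bar_holder_center [0.6737 0.0129] yaw 138.9 iou [0.9] [('wrist', 0.97, [281, 148, 352, 209])]
dial_center [0.5354 0.4509] yaw 315.9 iou [0.92] [('side', 0.55, [307, 104, 328, 120])]
dial_center [0.5356 0.4461] yaw 316.5 iou [0.89] [('scene', 0.91, [440, 159, 460, 188])]
dial_center none
white_stand [0.3849 0.3128] yaw 21.9 iou [0.95] [('side', 0.6, [248, 128, 287, 153])]
white_stand [0.3839 0.308 ] yaw 22.4 iou [0.9] [('scene', 0.59, [370, 135, 409, 162])]
white_stand none
blue
[... 350 characters left out ...]
[0.6521 0.218 ] yaw 158.8 iou [0.96] [('scene', 0.88, [387, 208, 416, 248])]
bar_pad [0.652  0.2188] yaw 158.1 iou [0.96] [('wrist', 0.79, [287, 278, 377, 334])]
dial_pad [ 0.3564 -0.2635] yaw 2.1 iou [0.92] [('side', 0.89, [232, 284, 271, 318])]
dial_pad [ 0.358 -0.269] yaw 10.4 iou [0.94] [('scene', 0.91, [199, 180, 231, 208])]
dial_pad [ 0.3573 -0.2688] yaw 46.2 iou [0.98] [('wrist', 0.79, [520, 1, 560, 21])]
oil_bottle_center [ 0.4626 -0.1106] yaw 13.6 iou [0.87] [('side', 0.75, [289, 220, 306, 256])]
oil_bottle_center [ 0.4631 -0.117 ] yaw 14.8 iou [0.86] [('scene', 0.72, [264, 189, 278, 212])]
oil_bottle_center [ 0.4618 -0.1161] yaw -1.3 iou [0.85] [('wrist', 0.58, [467, 67, 530, 99])]
```

```bash
python3 - <<'E'
from h import *
im=cam('side')
for uv in [(250,180),(235,205),(225,225),(230,150),(210,155),(334,213),(308,146),(315,306)]: print(uv,ray(im,uv,.01).round(3))
E
```

```text
(250, 180) [0.336 0.141 0.01 ]
(235, 205) [0.299 0.044 0.01 ]
(225, 225) [ 0.277 -0.027  0.01 ]
(230, 150) [0.27  0.277 0.01 ]
(210, 155) [0.212 0.257 0.01 ]
(334, 213) [ 0.567 -0.001  0.01 ]
(308, 146) [0.508 0.282 0.01 ]
(315, 306) [ 0.502 -0.289  0.01 ]
```

send_rows:
  moves: [0.363, 0.3, 0.695, 0, 1, 0.363, 0.3, 0.695, 0, 1, 0.363, 0.3, 0.695, 0, 1, 0.363, 0.3, 0.695, 0, 1, 0.363, 0.3, 0.695, 0, 1]
  squeeze: 40

```text
time: 2.33
tool_pos: [0.4653, 0.1094, 0.141]
orientation: [0.5, 0.5, -0.5, -0.5]
ft_force: [0.2, 1.1, -0.7]
grip_width: 0.0853
```

```bash
python3 - <<'E'
from h import *
im=cam('wrist'); cv2.imwrite('pics/b.png',im['frame'])
fit('white_collet_center',[im],p0=[.466,.109]); fit('white_stand',[im],p0=[.384,.309])
print(robot.state()['tool_pos'])
E
```

```text
white_collet_center [0.466  0.1075] yaw 10.4 iou [0.73] [('wrist', 0.81, [284, 155, 349, 232])]
white_stand [0.3879 0.3101] yaw 22.9 iou [0.65] [('wrist', 0.71, [336, 303, 411, 362])]
[0.46465488 0.10932901 0.14110972]
```

View pics/b.png

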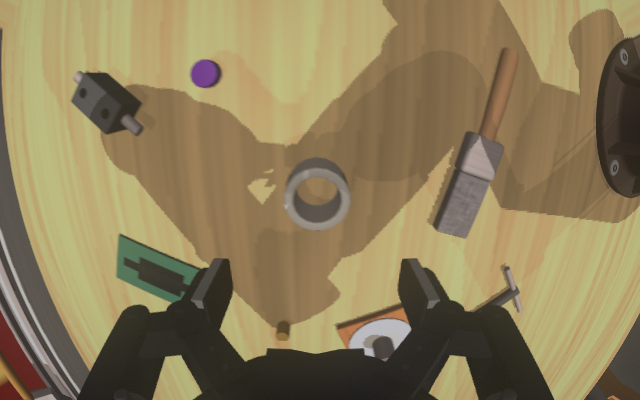

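send_rows:
  moves: [-0.01, 0.65, -0.01, 0, 1, -0.01, 0.65, -0.01, 0, 1, 0, 0.5, 0, 0, 1, 0, 0.38, 0, 0, 1, 0, 0, 0, 0, 1]

```text
time: 3.1
tool_pos: [0.4676, 0.107, 0.0093]
orientation: [-0.5, -0.499, 0.501, 0.5]
ft_force: [-0.7, 0.0, -0.2]
grip_width: 0.085
```

send_rows:
  moves: [0, 0, 0, 0, 0, 0, 0, 0, 0, 0, 0, 0, 0, 0, 0, 0, 0, 0, 0, 0, 0, 0, 0, 0, 0]

```text
time: 3.72
tool_pos: [0.4685, 0.108, 0.0119]
orientation: [0.5, 0.501, -0.499, -0.5]
ft_force: [-1.7, -0.9, 7.2]
grip_width: 0.0551
```

send_rows:
  moves: [0, 0.0, 0, 0, 0, 0, -0.8, 0, 0, 0, 0, -0.9, 0, 0, 0, 0.4, 0, 0.3, 0, 0, 0.6, 0, 0.3, 0, 0]

```text
time: 4.35
tool_pos: [0.4317, 0.1682, 0.1142]
orientation: [0.5, 0.501, -0.498, -0.501]
ft_force: [-0.4, 1.4, -1.1]
grip_width: 0.055
```

```bash
python3 - <<'E'
from h import *
im=cam('wrist'); cv2.imwrite('pics/c.png',im['frame'])
fit('white_collet_center',[im],z=.103,p0=[.435,.168]); fit('white_stand',[im],p0=[.384,.309])
print(robot.state()['tool_pos'])
E
```

```text
white_collet_center [0.4325 0.1677] yaw 10.3 iou [0.89] [('wrist', 0.71, [254, 208, 375, 344])]
white_stand [0.3383 0.3303] yaw -35.9 iou [0.34] [('wrist', 0.71, [330, 312, 377, 353])]
[0.43141228 0.16908686 0.11356919]
```

View pics/c.png

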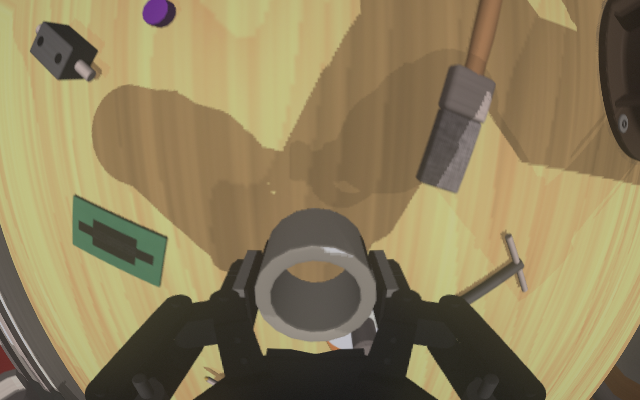

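send_rows:
  moves: [0.777, 0, 0.261, 0, 0, 0.777, 0, 0.261, 0, 0, 0.777, 0, 0.261, 0, 0, 0, 0.2, 0, 0, 0, 0, 0.2, 0, 0, 0]

```text
time: 5.12
tool_pos: [0.3847, 0.307, 0.0879]
orientation: [-0.5, -0.5, 0.5, 0.5]
ft_force: [0.5, -0.4, -1.6]
grip_width: 0.0552
```

```bash
python3 - <<'E'
from h import *
ims=[cam(n) for n in('wrist','scene','side')]
p=robot.state()['tool_pos'];print(p)
for im in ims:
    cv2.imwrite('pics/d_%s.png'%im['name'],im['frame'])
    fit('white_collet_center',[im],z=p[2]-.01,p0=p[:2])
    fit('white_stand',[im],p0=[.384,.309])
E
python3 -c "
import cv2
a=cv2.imread('pics/d_wrist.png');b=cv2.imread('pics/d_scene.png')[80:200,320:480];c=cv2.imread('pics/d_side.png')[70:190,200:360]
import numpy as np
cv2.imwrite('pics/d2.png',np.vstack([cv2.resize(a,(640,400))[180:],cv2.resize(np.hstack([b,c]),(640,240))]))"
```

```text
[0.38469694 0.30582502 0.0877052 ]
white_collet_center [0.3854 0.3073] yaw -1.6 iou [0.85] [('wrist', 0.96, [256, 208, 376, 343])]
white_stand [0.3838 0.3085] yaw 22.2 iou [0.65] [('wrist', 0.97, [246, 137, 387, 273])]
white_collet_center [0.3866 0.2995] yaw 17.5 iou [0.47] [('scene', 0.56, [383, 119, 395, 143])]
white_stand [0.3852 0.3078] yaw 22.1 iou [0.82] [('scene', 0.57, [371, 135, 410, 162])]
white_collet_center [0.3859 0.3075] yaw 17.7 iou [0.89] [('side', 0.73, [257, 109, 278, 131])]
white_stand [0.3847 0.313 ] yaw 20.8 iou [0.93] [('side', 0.7, [249, 131, 288, 156])]
```

View pics/d2.png

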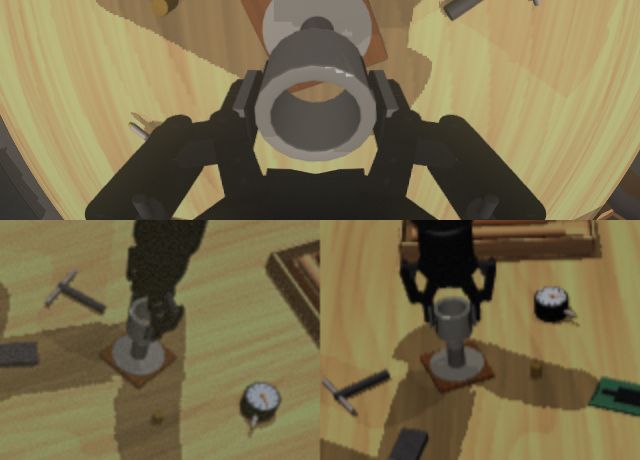

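send_rows:
  moves: [0.03, 0.3, 0, 0, 0, 0, 0.35, 0, 0, 0, 0, 0.3, 0, 0, 0, 0, 0.1, 0, 0, 0, 0, 0.03, 0, 0, 0]

```text
time: 6.2
tool_pos: [0.3847, 0.3091, 0.0239]
orientation: [-0.5, -0.5, 0.5, 0.5]
ft_force: [-4.8, -3.3, 14.1]
grip_width: 0.0551
```

send_rows:
  moves: [0, 0, 0, 0, 1, 0, 0, 0, 0, 1, 0, 0, 0, 0, 1, 0, 0, 0, 0, 1, 0, -0.3, 0, 0, 1]

```text
time: 6.82
tool_pos: [0.3842, 0.3085, 0.041]
orientation: [-0.5, -0.499, 0.501, 0.5]
ft_force: [-0.5, -0.5, 0.7]
grip_width: 0.0857
```

send_rows:
  moves: [0, -0.7, 0, 0, 1, 0, -0.9, 0, 0, 1, -0.7, -0.4, -0.4, 0, 1, -0.9, 0, -0.3, 0, 1, -0.9, 0, -0.3, 0, 1]

```text
time: 7.45
tool_pos: [0.4451, 0.1582, 0.1624]
orientation: [0.5, 0.501, -0.5, -0.5]
ft_force: [1.5, 0.6, -0.1]
grip_width: 0.0852
```

```bash
python3 - <<'E'
from h import *
ims=[cam(n) for n in('scene','side')]
for im in ims:
    cv2.imwrite('pics/e_%s.png'%im['name'],im['frame'])
    fit('white_collet_center',[im],z=.012,p0=[.385,.309])
print(robot.state()['tool_pos'])
b=ims[0]['frame'][80:200,320:480];c=ims[1]['frame'][70:190,200:360]
cv2.imwrite('pics/e2.png',cv2.resize(np.hstack([b,c]),(800,300)))
E
```

```text
white_collet_center [0.3856 0.3083] yaw 8.3 iou [0.86] [('scene', 0.63, [378, 134, 406, 154])]
white_collet_center none
[0.44495114 0.15827993 0.16184607]
```

View pics/e2.png

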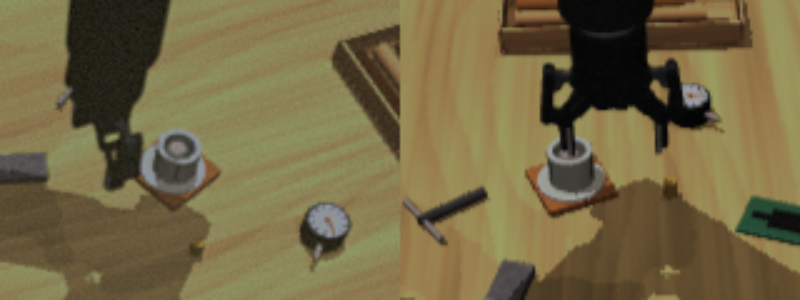

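send_rows:
  moves: [-0.9, -0.2, -0.12, 0, 1, -0.91, 0, -0.12, 0, 1, -0.91, 0, -0.12, 0, 1, -0.91, 0, -0.12, 0, 1, -0.91, 0, -0.12, 0, 1]

```text
time: 8.28
tool_pos: [0.4814, -0.1136, 0.1739]
orientation: [0.5, 0.501, -0.5, -0.499]
ft_force: [2.1, 0.6, 1.3]
grip_width: 0.0852
```

send_rows:
  moves: [-0.91, 0, -0.12, 0, 1, -0.91, 0, -0.12, 0, 1, -0.91, 0, -0.12, 0, 1, -0.91, 0, -0.12, 0, 1, -0.91, 0, -0.12, 0, 1]

```text
time: 8.9
tool_pos: [0.518, -0.3868, 0.1735]
orientation: [-0.5, -0.5, 0.5, 0.5]
ft_force: [0.5, 0.2, 0.6]
grip_width: 0.0854
```

send_rows:
  moves: [-0.9, 0.1, -0.12, 0, 1, 0, 0.2, 0, 0, 1, 0, 0.1, 0, 0, 1]

```text
time: 9.28
tool_pos: [0.524, -0.4389, 0.148]
orientation: [-0.499, -0.5, 0.5, 0.501]
ft_force: [0.0, 1.3, -0.4]
grip_width: 0.0854
```

```bash
python3 - <<'E'
from h import *
im=cam('wrist'); cv2.imwrite('pics/f.png',im['frame'])
fit('blue_collet_center',[im],p0=[.524,-.444]); fit('blue_stand',[im],p0=[.641,-.253])
print(robot.state()['tool_pos'])
E
```

```text
blue_collet_center [ 0.5241 -0.4452] yaw 12.6 iou [0.84] [('wrist', 0.86, [293, 161, 340, 212])]
blue_stand [ 0.642  -0.2537] yaw 15.2 iou [0.56] [('wrist', 0.94, [219, 292, 268, 353])]
[ 0.52433033 -0.43856707  0.14968925]
```

View pics/f.png

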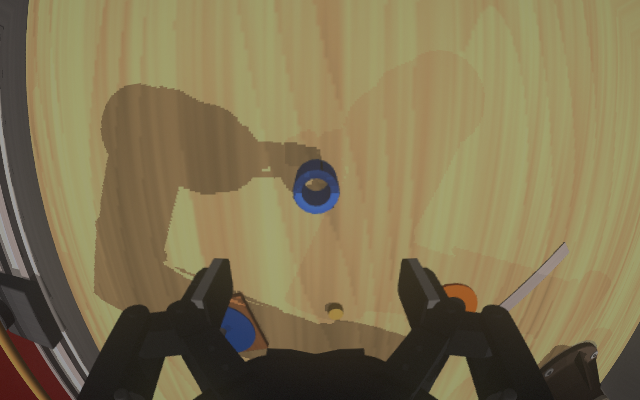

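send_rows:
  moves: [-0.05, 0.7, 0, 0, 1, -0.05, 0.7, 0, 0, 1, 0, 0.55, 0, 0, 1, 0, 0.34, 0, 0, 1, 0, 0, 0, 0, 1]

```text
time: 10.05
tool_pos: [0.5236, -0.4447, 0.0115]
orientation: [-0.499, -0.5, 0.501, 0.5]
ft_force: [0.5, -0.6, 0.3]
grip_width: 0.0852
```

send_rows:
  moves: [0, 0, 0, 0, 0, 0, 0, 0, 0, 0, 0, 0, 0, 0, 0, 0, 0, 0, 0, 0, 0, 0, 0, 0, 0]

```text
time: 10.68
tool_pos: [0.5246, -0.4464, 0.0138]
orientation: [0.501, 0.5, -0.5, -0.499]
ft_force: [-0.5, 1.8, 7.1]
grip_width: 0.0385
```

send_rows:
  moves: [0, 0, 0, 0, 0, 0, -0.8, 0, 0, 0, 0, -0.8, 0, 0, 0, 0.4, 0, -0.25, 0, 0, 0.8, 0, -0.49, 0, 0]

```text
time: 11.3
tool_pos: [0.5681, -0.3748, 0.1094]
orientation: [0.501, 0.499, -0.499, -0.5]
ft_force: [1.4, 0.5, -1.1]
grip_width: 0.0381
```

send_rows:
  moves: [0.8, 0, -0.49, 0, 0, 0.8, 0, -0.49, 0, 0, 0.4, 0, -0.24, 0, 0, 0, 0.2, 0, 0, 0, 0, 0.1, 0, 0, 0]

```text
time: 11.92
tool_pos: [0.6407, -0.254, 0.0892]
orientation: [-0.5, -0.5, 0.5, 0.5]
ft_force: [0.5, -0.5, -1.1]
grip_width: 0.0379
```

```bash
python3 - <<'E'
from h import *
ims=[cam(n) for n in('wrist','scene','side')]
p=robot.state()['tool_pos'];print(p)
for im in ims:
    fit('blue_collet_center',[im],z=p[2]-.013,p0=p[:2])
    fit('blue_stand',[im],p0=[.641,-.253])
a,b,c=[i['frame'] for i in ims]
cv2.imwrite('pics/g.png',np.vstack([a[180:],cv2.resize(np.hstack([b[210:330,160:320],c[210:330,300:460]]),(640,240))]))
E
```

```text
[ 0.64058082 -0.25496756  0.08971259]
blue_collet_center [ 0.6394 -0.3008] yaw 48.0 iou [0.63] [('wrist', 0.51, [241, 138, 384, 249])]
blue_stand [ 0.6404 -0.2526] yaw 16.4 iou [0.8] [('wrist', 0.97, [242, 138, 382, 249])]
blue_collet_center [ 0.643  -0.2291] yaw -25.0 iou [0.15] [('scene', 0.61, [241, 256, 247, 267])]
blue_stand [ 0.6414 -0.2526] yaw 15.0 iou [0.76] [('scene', 0.71, [222, 253, 262, 300])]
blue_collet_center [ 0.6416 -0.2512] yaw 4.4 iou [0.88] [('side', 0.72, [369, 252, 387, 280])]
blue_stand [ 0.6414 -0.25  ] yaw 16.4 iou [0.88] [('side', 0.73, [350, 274, 401, 312])]
```

View pics/g.png

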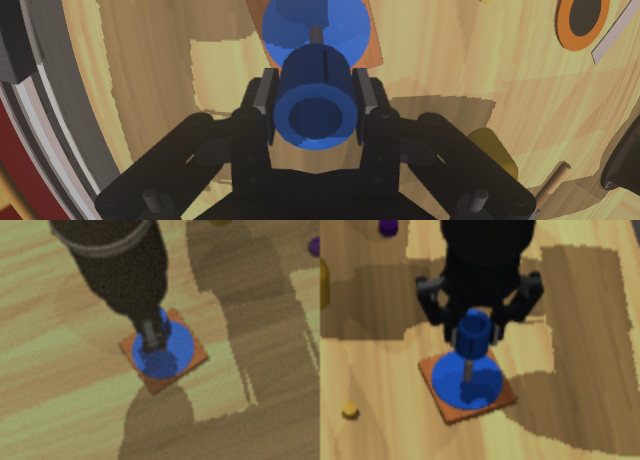

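send_rows:
  moves: [0.025, 0.3, -0.01, 0, 0, 0, 0.35, 0, 0, 0, 0, 0.3, 0, 0, 0, 0, 0.1, 0, 0, 0, 0, 0.05, 0, 0, 0]

```text
time: 13.0
tool_pos: [0.6407, -0.2523, 0.0258]
orientation: [-0.499, -0.499, 0.501, 0.501]
ft_force: [-14.5, 8.5, 30.9]
grip_width: 0.0381
```

send_rows:
  moves: [0, -0.03, 0, 0, 0.6, 0, 0, 0, 0, 1, 0, 0, 0, 0, 1, 0, 0, 0, 0, 1, 0, -0.3, 0, 0, 1]

```text
time: 13.62
tool_pos: [0.6409, -0.2524, 0.0431]
orientation: [-0.499, -0.499, 0.501, 0.501]
ft_force: [-0.5, -0.2, 0.6]
grip_width: 0.0852
```

send_rows:
  moves: [0, -0.7, 0, 0, 1, 0, -0.9, 0, 0, 1, 0, -0.3, 0, -1, 1, 0.7, 0, 0, 0, 1, 0.9, 0, 0, 0, 1]

```text
time: 14.25
tool_pos: [0.6322, -0.157, 0.1598]
orientation: [0.474, 0.525, -0.525, -0.473]
ft_force: [0.6, 0.7, 0.1]
grip_width: 0.0853
```

```bash
python3 - <<'E'
from h import *
ims=[cam(n) for n in('scene','side')]
for im in ims: fit('blue_collet_center',[im],z=.012,p0=[.641,-.253])
s=robot.state();print(s['tool_pos'],R.from_quat(s['orientation']).as_matrix().round(3))
b,c=[i['frame'] for i in ims]
cv2.imwrite('pics/i.png',cv2.resize(np.hstack([b[210:330,160:320],c[210:330,300:460]]),(800,300)))
E
```

```text
blue_collet_center [ 0.6429 -0.2499] yaw 14.0 iou [0.82] [('scene', 0.52, [235, 263, 250, 281])]
blue_collet_center [ 0.6409 -0.2472] yaw 0.4 iou [0.89] [('side', 0.89, [365, 270, 385, 296])]
[ 0.63252407 -0.15610212  0.15979576] [[-0.107  0.002 -0.994]
 [ 0.994 -0.    -0.107]
 [-0.    -1.    -0.002]]
```

View pics/i.png

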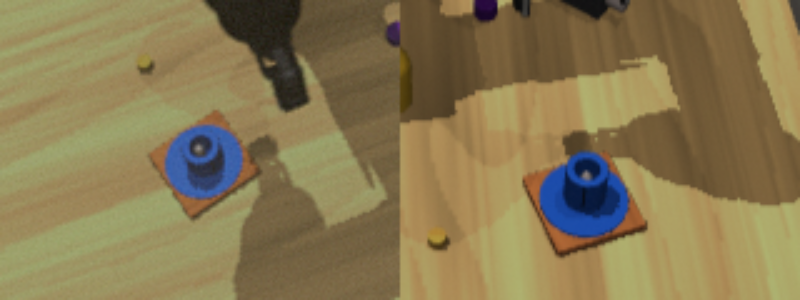

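send_rows:
  moves: [0.91, 0, -0.33, 0, 1, 0.91, 0, -0.33, 0, 1, 0.91, 0, -0.33, 0, 1, 0, 0, 0, -1, 1, 0, 0, 0, -1, 1]

```text
time: 15.08
tool_pos: [0.6745, 0.012, 0.1585]
orientation: [-0.415, -0.573, 0.573, 0.414]
ft_force: [0.3, -1.0, -0.2]
grip_width: 0.0856
```

send_rows:
  moves: [0, 0, 0, -1, 1, 0, 0, 0, -1, 1, 0, 0, 0, -1, 1, 0, 0, 0, -1, 1, 0, 0, 0, -1, 1]

```text
time: 15.7
tool_pos: [0.6745, 0.0107, 0.1587]
orientation: [-0.253, -0.66, 0.66, 0.252]
ft_force: [-0.5, 0.4, -0.3]
grip_width: 0.0857
```

```bash
cat >> h.py <<'E'
def tool():
    s=robot.state(); M=R.from_quat(s['orientation']).as_matrix(); p=np.array(s['tool_pos'])
    print('tcp',p.round(4),'jaw yaw',round(np.degrees(np.arctan2(M[1,2],M[0,2]))%180,1),'q6',round(s['qpos'][5],2),'w',round(s['grip_width'],4))
    return p,M
def go(x,y,z):
    p,M=tool(); print('units xyz',(M.T@(np.array([x,y,z])-p)/.06).round(3))
E
python3 - <<'E'
from h import *
im=cam('wrist'); cv2.imwrite('pics/j.png',im['frame'])
h=fit('bar_holder_center',[im],p0=[.674,.0135]); fit('bar_pad',[im],p0=[.652,.219])
for n in('scene','side'):
    i=cam(n);fit('bar_holder_center',[i],p0=[.674,.0135]);fit('bar_pad',[i],p0=[.652,.219])
go(h[0],h[1],.012)
E
```

```text
bar_holder_center [0.6738 0.0134] yaw 139.7 iou [0.93] [('wrist', 0.64, [293, 134, 335, 239])]
bar_pad [0.6524 0.2193] yaw -21.7 iou [0.37] [('wrist', 0.7, [162, 254, 250, 339])]
bar_holder_center [0.6749 0.0124] yaw -39.5 iou [0.92] [('scene', 0.7, [328, 238, 346, 271])]
bar_pad [0.6528 0.2178] yaw -21.4 iou [0.95] [('scene', 0.77, [388, 208, 415, 249])]
bar_holder_center [0.674 0.017] yaw -43.8 iou [0.89] [('side', 0.71, [360, 195, 391, 214])]
bar_pad [0.6528 0.2223] yaw -21.7 iou [0.56] [('side', 0.86, [331, 153, 379, 168])]
tcp [0.6741 0.0119 0.1582] jaw yaw 47.9 q6 0.53 w 0.0854
units xyz [ 0.021  2.436 -0.015]
```

View pics/j.png

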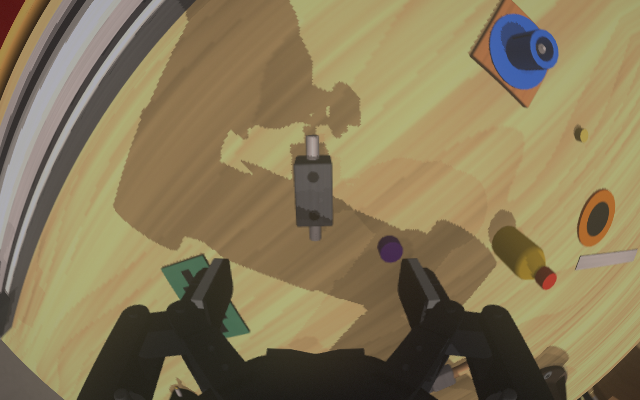

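send_rows:
  moves: [0.02, 0.7, -0.01, -0.28, 1, 0, 0.7, 0, 0, 1, 0, 0.6, 0, 0, 1, 0, 0.5, 0, 0, 1, 0, 0, 0, 0, 1]
  squeeze: 60

```text
time: 16.77
tool_pos: [0.6717, 0.0129, 0.0056]
orientation: [-0.242, -0.663, 0.665, 0.245]
ft_force: [-0.4, 0.1, 0.2]
grip_width: 0.0852
```

send_rows:
  moves: [0, 0, 0, 0, 0, 0, 0, 0, 0, 0, 0, 0, 0, 0, 0, 0, 0, 0, 0, 0, 0, 0, 0, 0, 0]

```text
time: 17.4
tool_pos: [0.6742, 0.0134, 0.0097]
orientation: [0.244, 0.664, -0.663, -0.243]
ft_force: [-1.9, 0.7, 6.3]
grip_width: 0.0328
```

```bash
python3 - <<'E'
from h import *
go(.6523,.2185,.11)
E
```

```text
tcp [0.6742 0.0134 0.0097] jaw yaw 49.7 q6 0.56 w 0.0328
units xyz [ 2.487 -1.671 -2.373]
```

send_rows:
  moves: [0, 0, 0, 0, 0, 0, -0.8, 0, 0, 0, 0, -0.8, 0, 0, 0, 0.4, 0, -0.4, 0, 0, 0.62, 0, -0.59, 0, 0]

```text
time: 18.02
tool_pos: [0.665, 0.0979, 0.1047]
orientation: [0.245, 0.664, -0.663, -0.245]
ft_force: [0.9, 1.0, -5.2]
grip_width: 0.0332
```

send_rows:
  moves: [0.62, 0, -0.59, 0, 0, 0.62, 0, -0.59, 0, 0, 0.22, 0, -0.2, -1, 0, 0, 0, 0, -1, 0, 0, 0, 0, -1, 0]

```text
time: 18.65
tool_pos: [0.6512, 0.2184, 0.1035]
orientation: [-0.135, -0.694, 0.694, 0.136]
ft_force: [0.2, 0.4, -3.9]
grip_width: 0.0329
```

```bash
python3 - <<'E'
from h import *
ims=[cam(n) for n in('wrist','scene','side')]
p,M=tool()
for im in ims:
    fit('bar_holder_center',[im],z=p[2]-.0085,p0=p[:2])
    fit('bar_pad',[im],p0=[.652,.2185])
a,b,c=[i['frame'] for i in ims]
cv2.imwrite('pics/k.png',np.vstack([a[120:],cv2.resize(np.hstack([b[160:280,320:480],c[90:210,280:440]]),(640,240))]))
go(.6523,.2185,.0147)
E
```

```text
tcp [0.6515 0.2179 0.1037] jaw yaw 67.6 q6 0.57 w 0.0334
bar_holder_center [0.6505 0.2187] yaw 157.5 iou [0.92] [('wrist', 0.84, [273, 170, 358, 353])]
bar_pad [0.6683 0.1796] yaw 68.8 iou [0.7] [('wrist', 0.93, [273, 119, 360, 232])]
bar_holder_center [0.661  0.2185] yaw 134.2 iou [0.54] [('scene', 0.77, [401, 199, 412, 223])]
bar_pad [0.6518 0.2169] yaw 159.8 iou [0.78] [('scene', 0.62, [384, 207, 412, 246])]
bar_holder_center [0.6506 0.2186] yaw -21.8 iou [0.63] [('side', 0.75, [342, 124, 375, 141])]
bar_pad none
tcp [0.6521 0.2178 0.1041] jaw yaw 67.6 q6 0.58 w 0.033
units xyz [ 1.00e-03  1.49e+00 -1.20e-02]
```

View pics/k.png

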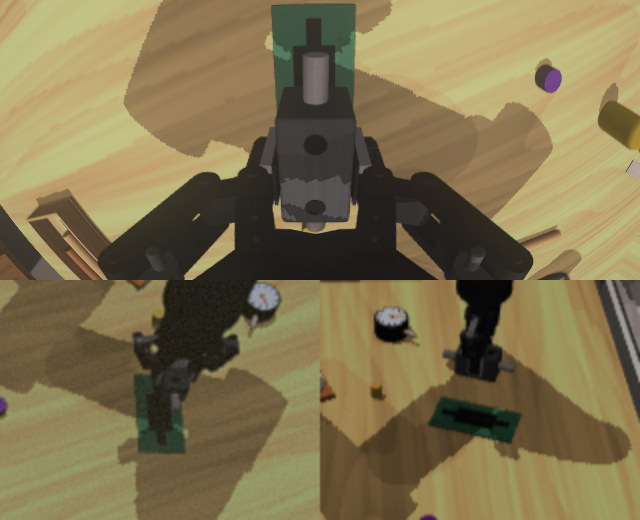

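send_rows:
  moves: [-0.016, 0.5, -0.01, -0.13, 0, 0, 0.5, 0, 0, 0, 0, 0.3, 0, 0, 0, 0, 0.12, 0, 0, 0, 0, 0.05, 0, 0, 0]

```text
time: 19.73
tool_pos: [0.6537, 0.2183, 0.0162]
orientation: [0.132, 0.695, -0.695, -0.132]
ft_force: [-0.0, -0.8, -2.6]
grip_width: 0.0333
```

```bash
python3 - <<'E'
from h import *
im=cam('wrist'); cv2.imwrite('pics/l.png',im['frame'])
p,M=tool(); print(robot.state()['ft_force'])
E
```

```text
tcp [0.6536 0.2184 0.0161] jaw yaw 68.5 q6 0.59 w 0.0331
[-0.10634153  0.56144747 -3.99092466]
```

View pics/l.png

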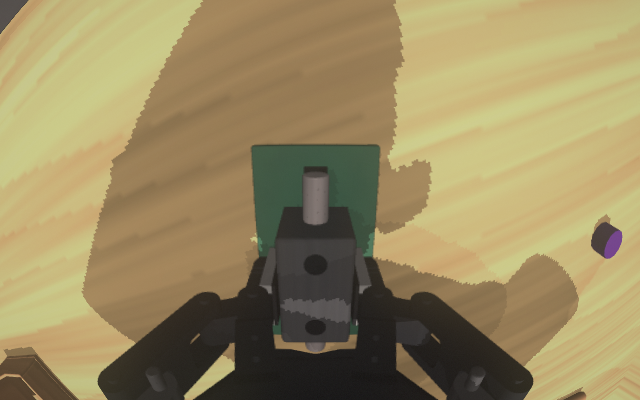

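```bash
python3 - <<'E'
from h import *
im=cam('wrist'); p,M=tool()
ux=M[:,0]; 
for zb in(.005,.0065):
  for off in (0,.001,.002):
    c=np.array([p[0],p[1],0])+ux*off
    for s,h in((-1,zb+.026),(-1,zb+.020)):
        print(zb,off,'bar end',proj(im,c+s*.052*ux+[0,0,h]).round(1))
c=np.array([.6523,.2186,0]); u=np.array([np.cos(np.radians(158.4)),np.sin(np.radians(158.4)),0])
for s in(-1,1): print('pad end',proj(im,c+s*.063*u+[0,0,.005]).round(1), 'outl',proj(im,c+s*.052*u+[0,0,.005]).round(1))
# pad end row vs position along
cv2.imwrite('pics/m.png',cv2.resize(im['frame'][130:260,230:400],None,fx=4,fy=4,interpolation=cv2.INTER_NEAREST))
E
```

```text
tcp [0.6537 0.2184 0.0165] jaw yaw 68.5 q6 0.59 w 0.033
0.005 0 bar end [[314.6 175.2]]
0.005 0 bar end [[314.7 171.7]]
0.005 0.001 bar end [[314.6 177.5]]
0.005 0.001 bar end [[314.7 173.9]]
0.005 0.002 bar end [[314.6 179.7]]
0.005 0.002 bar end [[314.7 176.1]]
0.0065 0 bar end [[314.6 176.1]]
0.0065 0 bar end [[314.7 172.6]]
0.0065 0.001 bar end [[314.6 178.4]]
0.0065 0.001 bar end [[314.7 174.8]]
0.0065 0.002 bar end [[314.6 180.7]]
0.0065 0.002 bar end [[314.7 177. ]]
pad end [[315.4 143.2]] outl [[315.4 164.7]]
pad end [[315.3 335.6]] outl [[315.3 323.8]]
```

View pics/m.png

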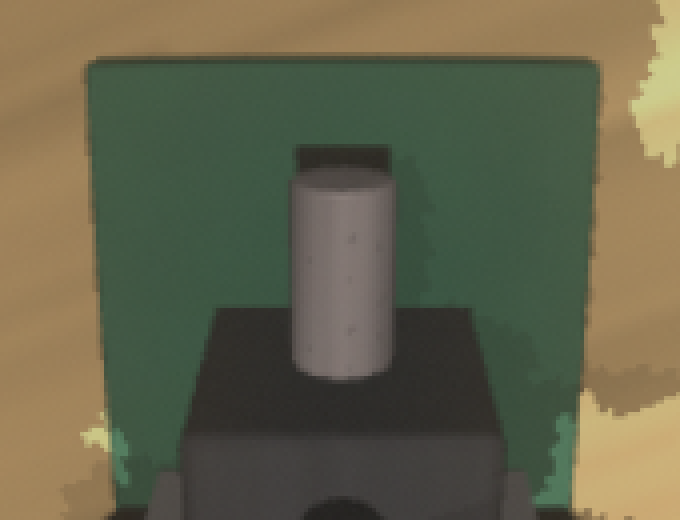

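send_rows:
  moves: [0.018, 0, 0, 0, 0, 0, 0.03, 0, 0, 0, 0, 0.02, 0, 0, 0, 0, 0, 0, 0, 0]

```text
time: 20.32
tool_pos: [0.6525, 0.2189, 0.0147]
orientation: [0.132, 0.695, -0.694, -0.132]
ft_force: [-4.3, -0.4, 7.8]
grip_width: 0.033
```

```bash
python3 - <<'E'
from h import *
im=cam('wrist'); p,M=tool(); print(robot.state()['ft_force'])
cv2.imwrite('pics/n.png',cv2.resize(im['frame'][130:260,230:400],None,fx=4,fy=4,interpolation=cv2.INTER_NEAREST))
E
```

```text
tcp [0.6526 0.2189 0.0148] jaw yaw 68.5 q6 0.59 w 0.0331
[-5.04652856 -0.14958002  7.38725524]
```

View pics/n.png

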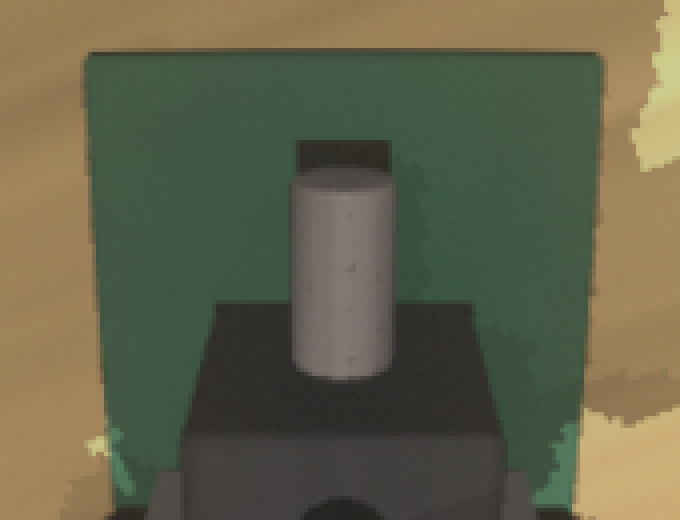

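```bash
python3 - <<'E'
from h import *
im=cam('wrist'); p,M=tool(); ux=M[:,0]; c=np.array([p[0],p[1],0])
for o in(0,.001,.002,.003):
    e=c+ux*(o-.052); print(o,[round(proj(im,e+[0,0,z])[0,1],1) for z in(.005,.019,.025,.031)], 'block near-top edge',[round(proj(im,c+ux*(o+s*.03)+[0,0,.045])[0,1],1) for s in(-1,1)], round(proj(im,c+ux*(o-.03)+[0,0,.005])[0,1],1))
E
```

```text
tcp [0.6526 0.2189 0.0147] jaw yaw 68.5 q6 0.59 w 0.0332
0 [np.float64(162.8), np.float64(169.4), np.float64(172.7), np.float64(176.2)] block near-top edge [np.float64(238.6), np.float64(344.3)] 204.2
0.001 [np.float64(164.8), np.float64(171.6), np.float64(174.9), np.float64(178.5)] block near-top edge [np.float64(240.8), np.float64(345.6)] 206.0
0.002 [np.float64(166.7), np.float64(173.7), np.float64(177.1), np.float64(180.8)] block near-top edge [np.float64(243.0), np.float64(346.9)] 207.8
0.003 [np.float64(168.6), np.float64(175.8), np.float64(179.3), np.float64(183.1)] block near-top edge [np.float64(245.2), np.float64(348.3)] 209.6
```

send_rows:
  moves: [0, 0, 0, 0, 1, 0, 0, 0, 0, 1, 0, 0, 0, 0, 1, 0, 0, 0, 0, 1, 0, -0.3, 0, 0, 1]

```text
time: 21.05
tool_pos: [0.6512, 0.2179, 0.0299]
orientation: [-0.131, -0.694, 0.695, 0.133]
ft_force: [0.6, 0.1, -0.0]
grip_width: 0.0855
```

send_rows:
  moves: [0, -0.7, 0, 0, 1, 0, -0.8, 0, 0, 1, 0, -0.5, 0, 0, 1, 0, 0, 0, 0, 1]

```text
time: 21.55
tool_pos: [0.654, 0.2194, 0.156]
orientation: [0.134, 0.696, -0.693, -0.13]
ft_force: [0.1, 0.9, -0.7]
grip_width: 0.0855
```

```bash
python3 - <<'E'
from h import *
im=cam('wrist'); cv2.imwrite('pics/o.png',im['frame'])
fit('bar_holder_center',[im],z=.005,p0=[.6523,.2186]); fit('bar_pad',[im],p0=[.652,.2185])
for n in('scene','side'):
    i=cam(n);fit('bar_holder_center',[i],z=.005,p0=[.6523,.2186]);fit('dial_center',[i],p0=[.5355,.4465])
fit('dial_center',[im],p0=[.5355,.4465])
go(.5355,.4465,.13)
E
```

```text
bar_holder_center [0.6521 0.219 ] yaw -22.1 iou [0.93] [('wrist', 0.59, [296, 135, 342, 244])]
bar_pad [0.6515 0.2188] yaw 158.5 iou [0.57] [('wrist', 0.72, [281, 124, 354, 245])]
bar_holder_center [0.6513 0.219 ] yaw 155.3 iou [0.82] [('scene', 0.69, [398, 207, 408, 242])]
dial_center [0.539  0.4452] yaw 130.3 iou [0.71] [('scene', 0.7, [442, 160, 459, 185])]
bar_holder_center [0.6523 0.2226] yaw -32.1 iou [0.75] [('side', 0.84, [343, 147, 372, 164])]
dial_center [0.5369 0.45  ] yaw 315.3 iou [0.9] [('side', 0.82, [305, 105, 327, 119])]
dial_center [0.5355 0.4465] yaw 0.0 iou [0.] [('wrist', 0.68, [285, 123, 357, 244])]
tcp [0.6521 0.2185 0.1503] jaw yaw 68.5 q6 0.59 w 0.0855
units xyz [ 3.202  0.337 -2.823]
```

View pics/o.png

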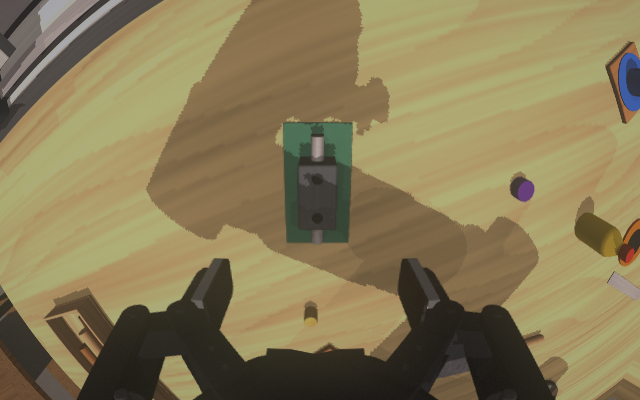

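send_rows:
  moves: [0.64, 0.05, -0.565, 0, 1, 0.64, 0, -0.565, 0, 1, 0.64, 0, -0.565, 0, 1, 0.64, 0, -0.565, 0, 1, 0.64, 0, -0.565, 0, 1]

```text
time: 22.68
tool_pos: [0.5349, 0.4481, 0.1478]
orientation: [-0.132, -0.695, 0.695, 0.132]
ft_force: [1.2, 0.5, 0.3]
grip_width: 0.0853
```

send_rows:
  moves: [0, 0, 0, 1, 1, 0, 0, 0, 1, 1, 0, 0, 0, 1, 1, 0, 0, 0, 0.75, 1, 0, 0, 0, 0, 1]

```text
time: 23.3
tool_pos: [0.5358, 0.4467, 0.1476]
orientation: [-0.265, -0.655, 0.656, 0.265]
ft_force: [-0.4, 0.2, -0.1]
grip_width: 0.0854
```

```bash
python3 - <<'E'
from h import *
im=cam('wrist'); cv2.imwrite('pics/p.png',im['frame'])
d=fit('dial_center',[im],p0=[.5355,.4465])
go(d[0],d[1],.006)
E
```

```text
dial_center [0.5364 0.4444] yaw 317.7 iou [0.94] [('wrist', 0.66, [285, 131, 349, 222])]
tcp [0.5358 0.4467 0.1477] jaw yaw 46.1 q6 -0.17 w 0.0854
units xyz [-0.034  2.362  0.02 ]
```

View pics/p.png

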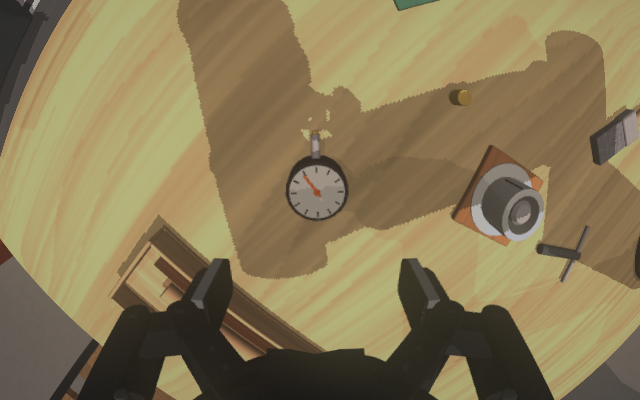

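```bash
python3 - <<'E'
from h import *
im=cam('wrist');p,M=tool()
for uv in[(160,218),(235,283),(300,338)]:
  for z in(0,.04):
    q=ray(im,uv,z); print(uv,z,q.round(3),(M.T@(q-[.5364,.4450,z])).round(3))
E
```

```text
tcp [0.5358 0.4467 0.1478] jaw yaw 46.1 q6 -0.17 w 0.085
(160, 218) 0 [0.628 0.596 0.   ] [ 0.039 -0.    -0.173]
(160, 218) 0.04 [0.624 0.567 0.04 ] [ 0.022 -0.    -0.149]
(235, 283) 0 [0.515 0.595 0.   ] [ 0.119 -0.    -0.093]
(235, 283) 0.04 [0.527 0.566 0.04 ] [ 0.091 -0.    -0.08 ]
(300, 338) 0 [0.403 0.602 0.   ] [ 0.205 -0.    -0.02 ]
(300, 338) 0.04 [0.43  0.572 0.04 ] [ 0.165 -0.    -0.018]
```

send_rows:
  moves: [-0.02, 0.7, 0.01, -0.1, 1, -0.01, 0.7, 0.01, 0, 1, 0, 0.6, 0, 0, 1, 0, 0.36, 0, 0, 1, 0, 0, 0, 0, 1]
  squeeze: 40

```text
time: 24.08
tool_pos: [0.5355, 0.4434, 0.0042]
orientation: [-0.261, -0.656, 0.658, 0.262]
ft_force: [0.6, 0.6, -0.5]
grip_width: 0.0853
```

send_rows:
  moves: [0, 0, 0, 0, 0, 0, 0, 0, 0, 0, 0, 0, 0, 0, 0, 0, 0, 0, 0, 0, 0, 0, 0, 0, 0]

```text
time: 24.7
tool_pos: [0.537, 0.4455, 0.0082]
orientation: [0.262, 0.658, -0.656, -0.261]
ft_force: [-0.5, 0.3, 6.9]
grip_width: 0.0548
```

send_rows:
  moves: [0, 0, 0, 0, 0, 0, -0.7, 0, 0, 0, 0, -0.9, 0, 0, 0, 0, -0.9, 0, 0, 0, 0, 0, 0, 0, 0]

```text
time: 25.32
tool_pos: [0.5383, 0.4468, 0.1628]
orientation: [0.263, 0.66, -0.654, -0.26]
ft_force: [-0.5, 0.4, -1.7]
grip_width: 0.0549
```

```bash
python3 - <<'E'
from h import *
go(.3575,-.2688,.15)
s=robot.state();print(np.round(s['qpos'],2))
im=cam('wrist'); cv2.imwrite('pics/q.png',im['frame'])
E
```

```text
tcp [0.5383 0.4468 0.1628] jaw yaw 46.6 q6 -0.16 w 0.0549
units xyz [-6.005  0.101 10.737]
[ 0.97  0.44 -0.03  0.   -1.1  -0.16]
```

View pics/q.png

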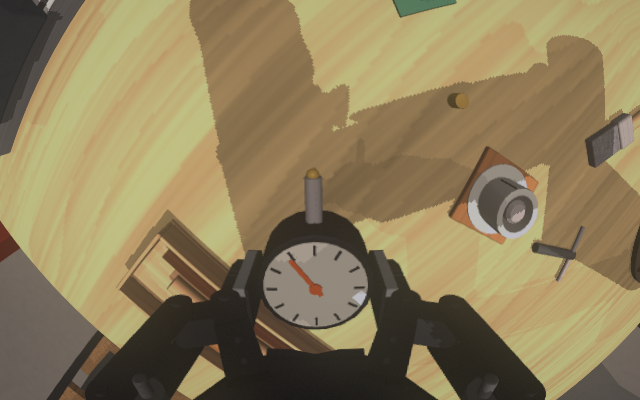

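send_rows:
  moves: [-0.3, 0, 0.5, 0, 0, -0.46, 0, 0.82, 0, 0, -0.46, 0, 0.82, 0, 0, -0.46, 0, 0.82, 0, 0, -0.46, 0, 0.82, 0, 0]

```text
time: 26.0
tool_pos: [0.4721, 0.1894, 0.1551]
orientation: [-0.261, -0.656, 0.657, 0.262]
ft_force: [0.9, -0.3, -2.2]
grip_width: 0.0545
```

send_rows:
  moves: [-0.46, 0, 0.82, 0, 0, -0.46, 0, 0.82, 0, 0, -0.46, 0, 0.82, 0, 0, -0.46, 0, 0.82, 0, 0, -0.46, 0, 0.82, 0, 0]

```text
time: 26.62
tool_pos: [0.403, -0.0835, 0.1556]
orientation: [-0.261, -0.657, 0.657, 0.262]
ft_force: [1.3, -0.2, -1.6]
grip_width: 0.0546
```

```bash
python3 - <<'E'
from h import *
go(.3575,-.2688,.12)
im=cam('wrist'); cv2.imwrite('pics/r.png',im['frame'])
fit('dial_pad',[im],p0=[.3575,-.2688]);fit('dial_center',[im],z=.154,p0=robot.state()['tool_pos'][:2])
E
```

```text
tcp [ 0.403  -0.0835  0.1556] jaw yaw 46.6 q6 0.53 w 0.0546
units xyz [-1.572  0.594  2.765]
dial_pad [ 0.3567 -0.2682] yaw 5.7 iou [0.96] [('wrist', 0.68, [440, 53, 511, 140])]
dial_center [ 0.4049 -0.0845] yaw 317.1 iou [0.86] [('wrist', 0.64, [258, 170, 373, 331])]
```

View pics/r.png

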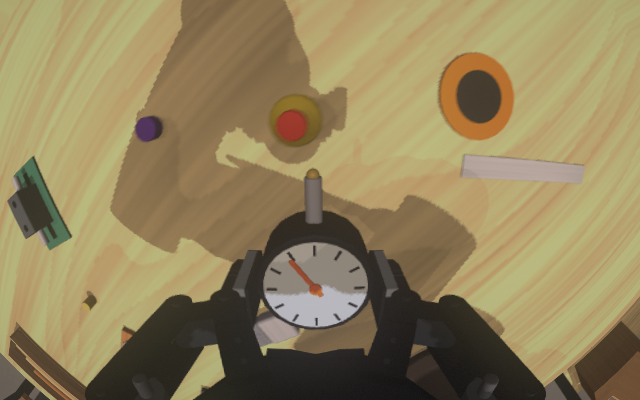

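send_rows:
  moves: [-0.39, 0, 0.69, 0, 0, -0.39, 0, 0.69, 0, 0, -0.39, 0.2, 0.69, 0, 0, -0.4, 0.4, 0.69, 0, 0, 0, 0.5, 0, 0, 0]

```text
time: 27.4
tool_pos: [0.3588, -0.2686, 0.0892]
orientation: [-0.263, -0.656, 0.656, 0.263]
ft_force: [0.7, 0.9, -1.4]
grip_width: 0.0548
```

```bash
python3 - <<'E'
from h import *
ims=[cam(n) for n in('wrist','scene','side')]
p,M=tool()
for im in ims:
    fit('dial_pad',[im],p0=[.3575,-.2688]);fit('dial_center',[im],z=p[2]-.008,p0=p[:2])
a,b,c=[i['frame'] for i in ims]
cv2.imwrite('pics/s.png',np.vstack([a[80:],cv2.resize(np.hstack([b[130:250,140:300],c[210:330,180:340]]),(640,240))]))
go(.3573,-.2687,.0132)
E
```

```text
tcp [ 0.3579 -0.2663  0.0889] jaw yaw 46.6 q6 1.01 w 0.0544
dial_pad [ 0.357  -0.2685] yaw 8.2 iou [0.61] [('wrist', 0.58, [260, 149, 375, 238])]
dial_center [ 0.3589 -0.2684] yaw 317.7 iou [0.94] [('wrist', 0.67, [256, 169, 372, 331])]
dial_pad [ 0.3582 -0.2686] yaw -0.8 iou [0.85] [('scene', 0.76, [197, 180, 228, 208])]
dial_center [ 0.3651 -0.2779] yaw 189.2 iou [0.5] [('scene', 0.56, [198, 170, 212, 196])]
dial_pad [ 0.3567 -0.266 ] yaw 0.7 iou [0.86] [('side', 0.69, [234, 287, 273, 318])]
dial_center [ 0.36   -0.2652] yaw 312.4 iou [0.66] [('side', 0.71, [242, 265, 266, 293])]
tcp [ 0.3602 -0.2665  0.0913] jaw yaw 46.6 q6 1.01 w 0.0546
units xyz [0.012 1.302 0.061]
```

View pics/s.png

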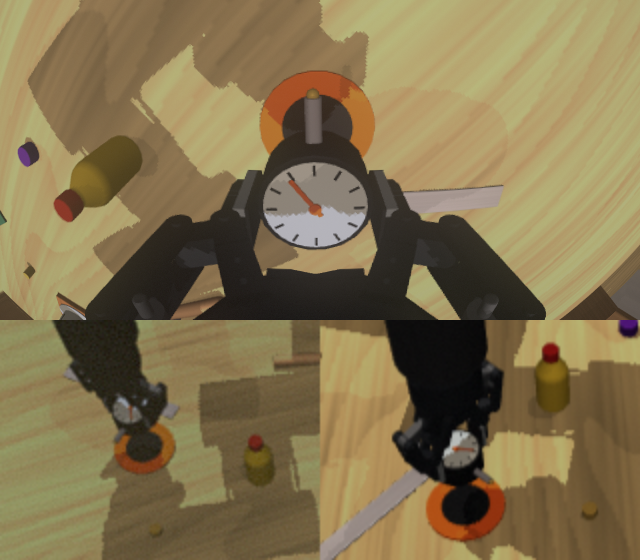

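send_rows:
  moves: [0, 0.5, 0.02, 0, 0, 0, 0.45, 0.01, 0, 0, 0, 0.1, 0, 0, 0, 0, 0, 0, 0, 0, 0, 0, 0, 0, 0]

```text
time: 28.48
tool_pos: [0.3588, -0.2684, 0.0284]
orientation: [0.262, 0.657, -0.657, -0.261]
ft_force: [-0.9, -0.3, -2.1]
grip_width: 0.0546
```

```bash
python3 - <<'E'
from h import *
im=cam('wrist');p,M=tool()
d=fit('dial_center',[im],z=p[2]-.008,p0=p[:2])
v=im['frame'].copy()
for q,c in((cyl(.092,.005,.005),(255,0,0)),(cyl(.056,.005,.005),(255,255,0))):
    for u in proj(im,q+[.357,-.2687,0]): cv2.circle(v,tuple(int(round(t)) for t in u),1,c,-1)
for u in proj(im,cyl(.056,0,0)+[d[0],d[1],p[2]+.024]): cv2.circle(v,tuple(int(round(t)) for t in u),0,(0,255,0),-1)
cv2.imwrite('pics/t.png',cv2.resize(np.hstack([im['frame'][110:350,220:420],v[110:350,220:420]]),(800,480)))
go(.3572,-.2687,.0132)
E
```

```text
tcp [ 0.3588 -0.2683  0.0283] jaw yaw 46.6 q6 1.01 w 0.0546
dial_center [ 0.3589 -0.2682] yaw 318.0 iou [0.94] [('wrist', 0.92, [255, 170, 375, 332])]
tcp [ 0.3587 -0.2683  0.0282] jaw yaw 46.6 q6 1.01 w 0.0547
units xyz [0.014 0.25  0.022]
```

View pics/t.png

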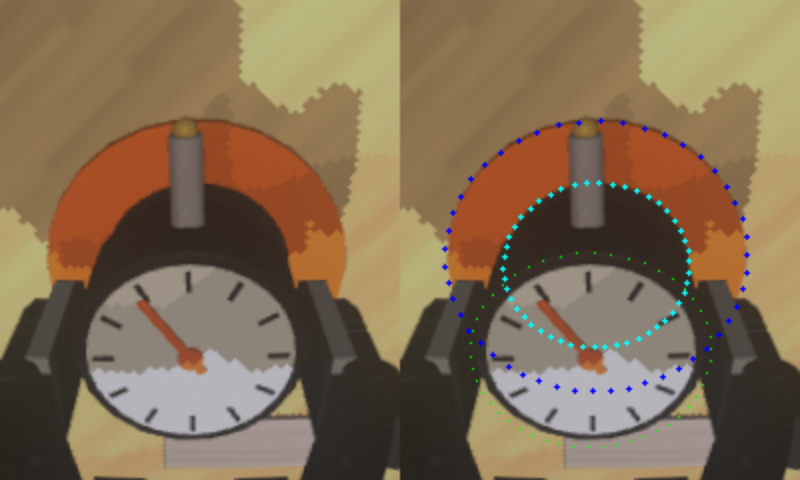

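send_rows:
  moves: [0.016, 0.1, 0.022, 0, 0, 0, 0.1, 0, 0, 0, 0, 0.06, 0, 0, 0, 0, 0.02, 0, 0, 0, 0, 0, 0, 0, 0]

```text
time: 29.2
tool_pos: [0.3564, -0.2688, 0.0124]
orientation: [-0.261, -0.657, 0.657, 0.261]
ft_force: [-9.3, 7.2, 37.1]
grip_width: 0.055
```

send_rows:
  moves: [0, -0.03, 0, 0, 0, 0, 0, 0, 0, 0.8, 0, 0, 0, 0, 1, 0, 0, 0, 0, 1, 0, 0, 0, 0, 1]

```text
time: 29.82
tool_pos: [0.3563, -0.2685, 0.0121]
orientation: [-0.262, -0.657, 0.657, 0.262]
ft_force: [0.7, 0.3, -0.4]
grip_width: 0.0855
```

send_rows:
  moves: [0, -0.3, 0, 0, 1, 0, -0.7, 0, 0, 1, 0, -0.7, 0, 0, 1, 0, -0.8, 0, 0, 1, 0, 0, 0, 0, 1]

```text
time: 30.45
tool_pos: [0.3586, -0.2692, 0.1658]
orientation: [0.264, 0.657, -0.657, -0.259]
ft_force: [-0.2, 0.2, -0.6]
grip_width: 0.0853
```

```bash
python3 - <<'E'
from h import *
im=cam('wrist');tool();cv2.imwrite('pics/u.png',im['frame'])
fit('dial_center',[im],z=.005,p0=[.357,-.2687]); fit('dial_pad',[im],p0=[.357,-.2687])
E
```

```text
tcp [ 0.3573 -0.2687  0.1638] jaw yaw 46.6 q6 1.01 w 0.0854
dial_center [ 0.3571 -0.268 ] yaw 316.5 iou [0.92] [('wrist', 0.63, [288, 138, 343, 221])]
dial_pad [ 0.357  -0.2688] yaw 5.1 iou [0.45] [('wrist', 0.7, [275, 138, 362, 223])]
```

View pics/u.png

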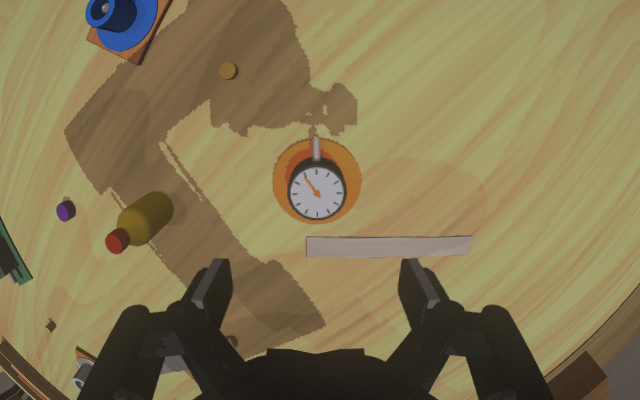

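```bash
python3 - <<'E'
from h import *
ims=[cam(n) for n in('scene','side')]
for im in ims:
    cv2.imwrite('pics/z_%s.png'%im['name'],im['frame'])
    for l,z,p in(('white_collet_center',.012,[.3845,.3085]),('blue_collet_center',.012,[.641,-.253]),('bar_holder_center',.005,[.6523,.2186]),('oil_bottle_center',0,[.463,-.116])): fit(l,[im],z=z,p0=p)
E
```

```text
white_collet_center [0.3864 0.3076] yaw 10.9 iou [0.84] [('scene', 0.5, [379, 135, 406, 156])]
blue_collet_center [ 0.6424 -0.2503] yaw 2.5 iou [0.71] [('scene', 0.51, [232, 266, 249, 278])]
bar_holder_center [0.6528 0.218 ] yaw 158.1 iou [0.92] [('scene', 0.77, [394, 207, 406, 240])]
oil_bottle_center [ 0.4621 -0.1163] yaw 16.3 iou [0.73] [('scene', 0.6, [262, 190, 278, 210])]
white_collet_center [0.3863 0.3163] yaw 6.3 iou [0.81] [('side', 0.6, [259, 124, 278, 145])]
blue_collet_center [ 0.6419 -0.2459] yaw 1.6 iou [0.84] [('side', 0.66, [366, 271, 385, 295])]
bar_holder_center [0.6534 0.2239] yaw 155.8 iou [0.83] [('side', 0.85, [340, 149, 375, 163])]
oil_bottle_center [ 0.4626 -0.1107] yaw 6.0 iou [0.84] [('side', 0.56, [288, 219, 305, 256])]
```

View pics/z_side.png

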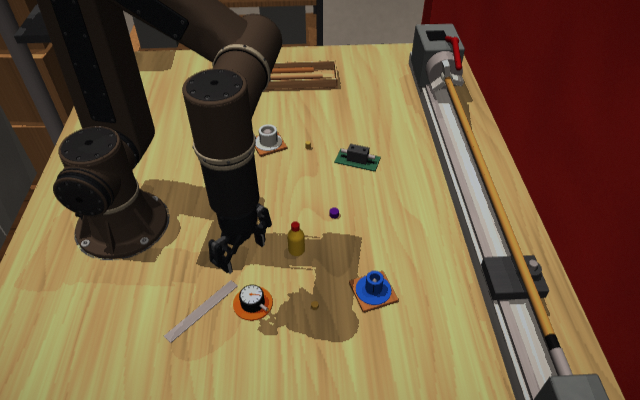

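View pics/z_scene.png

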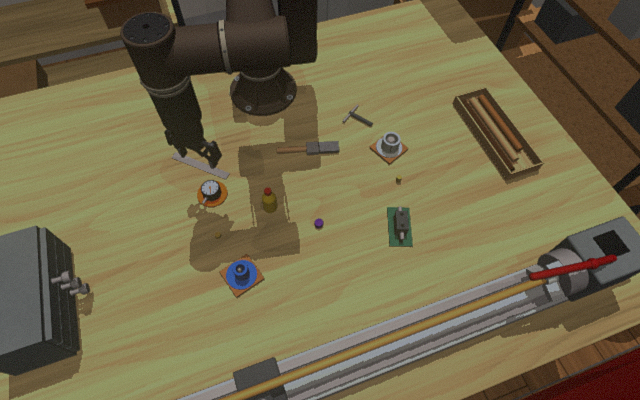

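The side and scene pictures show all four pieces in their places: the white collet at side (268,136), the blue at (375,282), the holder at (358,154) and the dial at (252,297). The bottle stands unmoved at (297,240), and the gripper is clear of everything.

```bash
python3 -c "
from station import robot
print(robot.job_done())"
```

```text
the job is handed in; nothing more can be done
None
```

All four pieces are back in place, done in the order you listed, and I handed the job in at about 31 s. No verdict was reported.

- **Collets:** each one met its stand with a contact force of 14 N (white) and 31 N (blue). The tool heights matched fully seated, and both show on their posts in the last pictures.
- **Boring-bar holder:** the wrist camera put it within about 1 mm and 1° of the black outline just before release. The scene camera gave the same afterwards, at (0.653, 0.218), yaw 158°.
- **Dial gauge:** it lies face up, within about 1 mm of the middle of the pad. It went down with a brief 37 N at the wrist.
- **Oil bottle:** it did not move. Its position read (0.462, -0.116) at the end and (0.463, -0.117) at the start.

**Disagreement between checks:** the side camera read y about 4–8 mm higher than the other two. It gave much the same offset for things I never touched, so I treated it as calibration error and used the wrist and scene cameras instead. The side camera's angle for the holder also varied, with one reading 10° off. The final look found it at 156°, against 158° from the scene camera.

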